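# Pin the slit-lamp carriage for transport

## Robot

A 6-joint arm with a two-finger parallel gripper is mounted at the origin on the work surface. World frame = base frame: x ahead of the robot, y to its left, z up, the work surface at z = 0. Lengths are in m, angles in rad, forces in N, time in s.
With the tool pointing down it reaches from about 0.25 to 0.775 m from the base axis. Payload 8.9 kg.
Tool frame: the origin (TCP) lies at the very end of the fingers, on their centre line; the grasp point (between the pads) lies 19 mm behind it (r.grasp_offset is the distance from the TCP to the grasp point, in m); x points along the fingers, y is the direction in which the jaws open and shut, and the axes are right-handed (so a half turn about x gives the same grasp; the last joint's range is limited). The gripper opens to 85 mm and grips with 20 to 120 N. Pads are 22 mm wide; open, the fingers measure 114 mm over their backs; the gripper's body (76 mm by 85 mm) begins 54 mm behind the grasp point. The pads swing forward as they close: fully open they stand 13 mm farther back than shut.
Start: joints at [1.167, 0.291, -0.153, 1.127, 0, 1.431], TCP at [0.137, 0.507, 0.231] pointing down, gripper open.
Joint ranges: [-2.52, 2.52], [-0.91, 1.74], [-1.3, 1.37], [-1.96, 2.02], [-1.52, 1.47], [-3.14, 3.14]. Speed limits (rad/s): [2.22, 2.22, 2.79, 3.14, 3.14, 3.14].

## Interface

Orientations are given as a rotation vector (axis times angle).
In Python, from cell import r gives the robot as it stands.
- The arm moves only by the tool servo_tool, never from a script. Its argument "moves" is one flat list of numbers, 7 for each row, row after row: the shift along the tool's x, y, z as a fraction of full scale, then the turn, a rotation vector about the tool's x, y, z as a fraction of full scale, then the closure, from 0 (fully open) to 1 (shut). A call has 1 to 8 rows; each row is the pose to reach, as a shift and turn from the pose commanded when the call began, along the tool's axes at that moment, turning the shorter way round; what a row does not reach only later rows make up. Full scale, the value 1, is 50 cm for a shift and 2 pi rad for a turn. A row lasts 1/8 s, in which the tool goes at most 62.5 mm and 10.7 degrees, less where a joint would pass 70% of its speed; a pose out of reach is approached as far as the arm can. A call with a number of a shift or a turn outside -1 to 1 is refused whole. A call with a gripper value outside its range is refused whole. The fingers move at their own pace and stop on an object; the grip force is fixed at half the most. Time passes only in rows, so rows that repeat a pose let the fingers close. It gives the time, the measured TCP pose, the force and the opening at its end, in the units of the state.
- r.get_obs(): the state, without advancing time (a new reading comes with each control period).
- r.camera(name): name is "scene" or "top" or "wrist"; returns (picture, depth): 480x640x3 uint8, red, green, blue; 480x640 float32, m along the optical axis (not along the pixel's ray), 0 where there is no reading.
- r.camera_info(name): a dict with "fx", "fy", "cx", "cy" (pixels), "R" (3x3) and "t" (3): a world point X has camera coordinates R X + t. Camera axes: x right, y down, z forward; pixel columns grow to the right and rows downward; lengths in m; the calibration is good to about 2 mm. A picture is of the moment at which its call begins: read the wrist's pose just before it. camera_info takes no time and is no camera call; for the wrist camera it gives the pose at the moment of the call.
- r.hand_in(): hands the job in, once; it reports no verdict.
The state is a dict: "time": time; "joint_positions": joint angles; "qvel": joint speeds; "joint_torque": joint torques, N m; "position": TCP position; "ee_rot": TCP orientation; "contact_force": force on the tool from outside, world axes, zero at the start; "moment": the same for the moment, N m; "gripper_width": finger opening in m.
Only numpy, scipy, OpenCV 4.12 (cv2) and the standard library are available. Lean on these libraries where they do the work, as an engineer would, in place of code of your own. Each camera call takes 0.05 s, during which the arm holds its last target.

## Task

Lock the slit lamp's sliding carriage for transport: pull the steel locking pin out of its tight cutout in the accessory case, put it into the hole of the fork on the instrument base, and push the carriage by its joystick to bring the hole of the lock bar under the pin. Leave the pin fully home through fork and lock bar, its head down on the fork, and leave the lens box, the drop bottle and the occluder where they are.

Things in the scene. Friction and masses are not known exactly. Their poses are not given: they have to be found in the camera images.
- base: White instrument base fixed to the table: plate 200 mm (x) by 260 mm (y), 18 mm thick. Origin at table height, z up, y along the carriage's rails. An aluminium fork (transport lock) stands at local x = +65 mm, y = 0: two cheeks with one vertical hole, joined by a web on the +x side that ends at local x = +106 mm and is 88 mm high. Place and yaw vary.
- fork_hole (a point): Centre of the mouth of the hole in the fork's upper cheek, 88 mm above the table; axes as the base. This through hole is 18.5 mm wide, the cheek 46 mm (x) by 50 mm (y) and 30 mm thick. Below it is an 18 mm slot, then the lower cheek (top 40 mm above the table) with a 19 mm hole 30 mm deep on the same axis.
- carriage (a joint): Travel (m) of the white carriage along the base's +y, -0.07 to +0.03; starts between -0.055 and -0.03; 2 to 4 N of friction, stays where left. The lock bar's hole comes under the fork's hole somewhere between -0.007 and +0.007: the bar is clamped differently on each instrument, so feel for it. Push slowly (about 20 mm/s).
- joystick (a point): Top centre of the upright black joystick on the carriage: rigid round post, 28 mm in diameter, 79 to 150 mm above the table, at local x = -50 mm of the base, axes as the base. Carriage housing: 115 by 150 mm, top 79 mm high. A steel stub (44 mm across, top 103 mm high) stands 55 mm to +x and 65 mm to +y of the joystick.
- pin: Steel locking pin, 100 mm long, 0.16 kg: 16 mm shank 70 mm long, its lowest 8 mm tapered to 9 mm, then a round head 28 mm across and 30 mm long. Origin at the centre of its foot, z towards the head. Starts upright in the case, foot 10 mm and head 80 to 110 mm above the table, held by two rubber lips with about 3 to 10 N.
- pin_head (a point): Centre of the top of the pin's head. In the fork: 155 mm above the table while the pin stands on the bar, 118 mm when fully home. If it drops only part way, ease the carriage a millimetre or two back and press the head with up to 15 N.
- case: Grey accessory case, 130 by 100 mm, 60 mm high, fixed; origin under its centre. The pin's cutout is at the centre, 50 mm deep. Stands left or right of the base; its place is exchanged with the lens box.
- lens_box: Bystander: closed dark box 130 by 100 by 55 mm, origin under its centre; leave alone.
- drops: Bystander: upright white bottle, 40 mm diameter, 85 mm high, origin under its centre; leave alone.
- occluder: Bystander: flat black eye occluder 6 mm thick, 175 mm long, lying on the table; leave alone.
- fork_slot (a point): Point on the fork's axis 55 mm above the table, 33 mm below fork_hole: top face of the lock bar, a flat steel bar (40 mm wide, 150 mm long along y, 12 mm thick) carried by the carriage in the slot, with one 19 mm hole. A pin stood in the fork rests on the bar until the bar's hole comes; then it drops and stops the carriage.
Mind the look-alikes: they are no part of the job. Leave any orange or purple look-alike of the pin alone. Leave any red look-alike of the case alone.

How it is judged:
By the outcome, as a careful person would: the job done as asked, in the order asked, and still so for the second after the job is handed in, with the robot touching nothing.
It also fails if it takes over 58 s, if anything falls off the work surface, if the arm or the gripper's body presses on something with over 40 N, if the wrist force passes 120 N, or if a joint passes its speed limit or range.

## Working session

There is one attempt and no reset: what is moved stays moved. The work goes in short steps, Python scripts to look and compute and a tool call to move; the robot and the scene stay as the last step left them, time stands still between calls to the robot, and variables do not carry over. Pictures are saved under pics/ and viewed, and the job is handed in when it is done.

Besides the shell and the picture viewer there is one more tool, called after "Emit:" as a command line: name --argument value ..., lists and objects as JSON in quotes. servo_tool: Moves the arm, as the interface text tells. Shift numbers are shares of 50 cm and turn numbers shares of 2 pi rad, none past 1 either way. Its arguments: {"type":"object","properties":{"moves":{"type":"array","items":{"type":"number","minimum":-1,"maximum":1}}},"required":["moves"]}

```bash
ls; mkdir -p pics
python3 - <<'E'
from cell import r
import cv2
o=r.get_obs(); print(o)
for n in ("scene","top"):
    p,d=r.camera(n); cv2.imwrite(f"pics/{n}0.png",p[:,:,::-1]); 
    import numpy as np; np.save(f"pics/{n}0.npy",d); i=r.camera_info(n); print(n,i); np.savez(f"pics/{n}_info.npz",**i)
E
```

```text
pics
{'time': 0.0, 'joint_positions': array([ 1.16668484e+00,  2.91263319e-01, -1.54134364e-01,  1.12670751e+00,
        1.79099237e-05,  1.43149637e+00]), 'qvel': array([-2.14711536e-04, -8.94359461e-04, -1.76701317e-03,  6.69305449e-05,
       -7.07414687e-05,  4.21217312e-04]), 'joint_torque': array([-8.93327142e-04, -5.37146580e+01,  3.31363964e+01,  1.60053332e-02,
       -4.62449734e-04, -1.46290574e-05]), 'position': array([0.13722088, 0.506289  , 0.23073812]), 'ee_rot': array([ 0.2068943 ,  1.5611508 , -0.20887211]), 'contact_force': array([ 0.40446091, -0.44447469,  0.24906049]), 'moment': array([ 0.02229895,  0.03327352, -0.02753537]), 'gripper_width': 0.08531752261966288}
scene {'fx': 508.3605265278755, 'fy': 508.3605265278755, 'cx': 324.52958596913305, 'cy': 238.10497409005583, 'R': array([[-0.22098044,  0.97527715, -0.00145552],
       [ 0.73824887,  0.16629845, -0.65370746],
       [-0.6373039 , -0.1455311 , -0.75674596]]), 't': array([ 0.05574251, -0.3043948 ,  1.48728433])}
top {'fx': 439.94473735368604, 'fy': 439.94473735368604, 'cx': 322.3813698134735, 'cy': 237.42274358044028, 'R': array([[ 0.0188716 , -0.9997863 ,  0.00843941],
       [-0.98038237, -0.02016042, -0.19607132],
       [ 0.19619956, -0.00457367, -0.98055332]]), 't': array([0.0464673 , 0.50972662, 1.18961957])}
```

View pics/scene0.png

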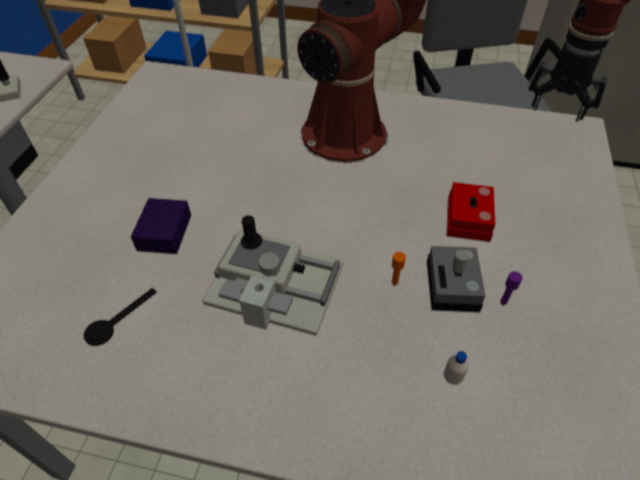

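View pics/top0.png

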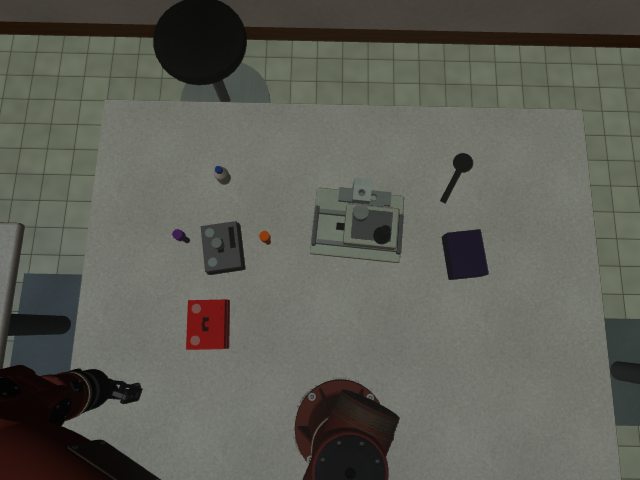

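The scene shows the base around (275,280) and the grey case at (456,277) with the pin at (462,257). The orange, purple and red look-alikes are around the case. In the top view the case is at (222,248) and the fork at (363,190). Next I'll enlarge these areas.

Run:
```python
import cv2
a=cv2.imread("pics/scene0.png");b=cv2.imread("pics/top0.png")
cv2.imwrite("pics/c1.png",cv2.resize(a[200:340,195:355],None,fx=5,fy=5,interpolation=2)[:600*2][:,:800][:600])
cv2.imwrite("pics/c1.png",cv2.resize(a[205:335,195:355],(738,600),interpolation=cv2.INTER_CUBIC))
cv2.imwrite("pics/c2.png",cv2.resize(b[170:270,300:420],(720,600),interpolation=cv2.INTER_CUBIC))
cv2.imwrite("pics/c3.png",cv2.resize(b[210:285,190:280],(720,600),interpolation=cv2.INTER_CUBIC))
cv2.imwrite("pics/c4.png",cv2.resize(a[235:325,415:525],(733,600),interpolation=cv2.INTER_CUBIC))
```

```text
(no output)
```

View pics/c1.png

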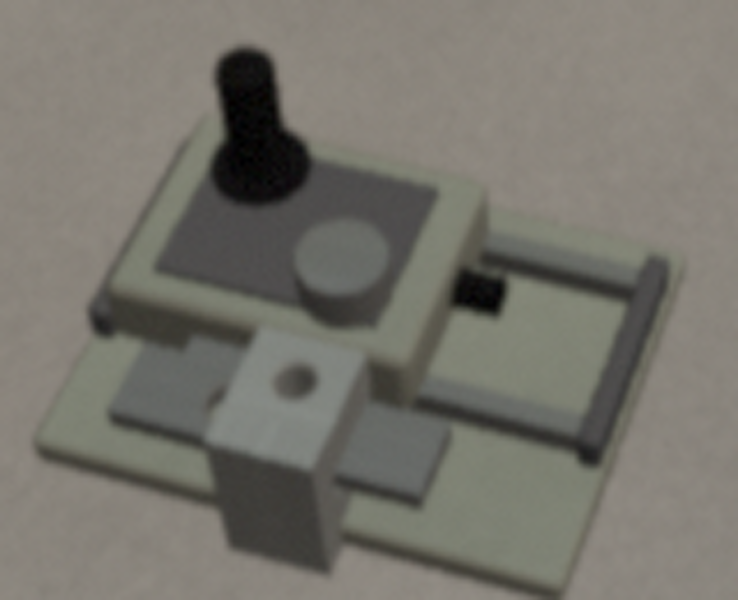

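View pics/c2.png

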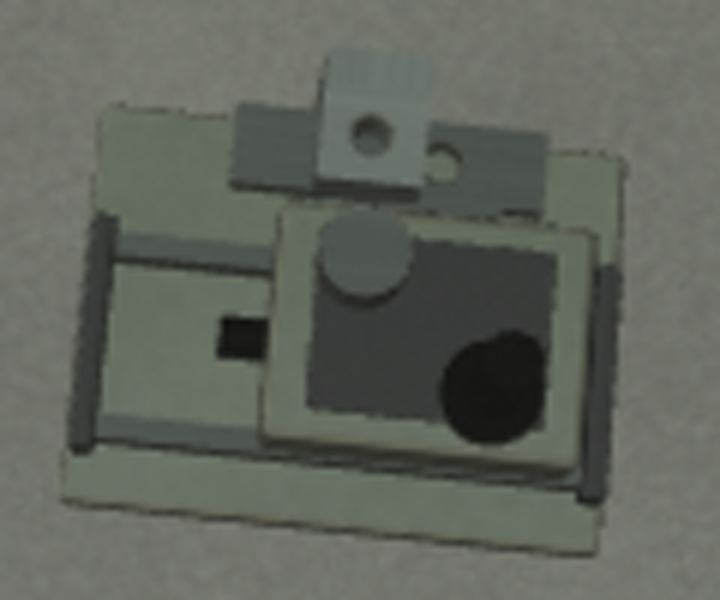

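View pics/c3.png

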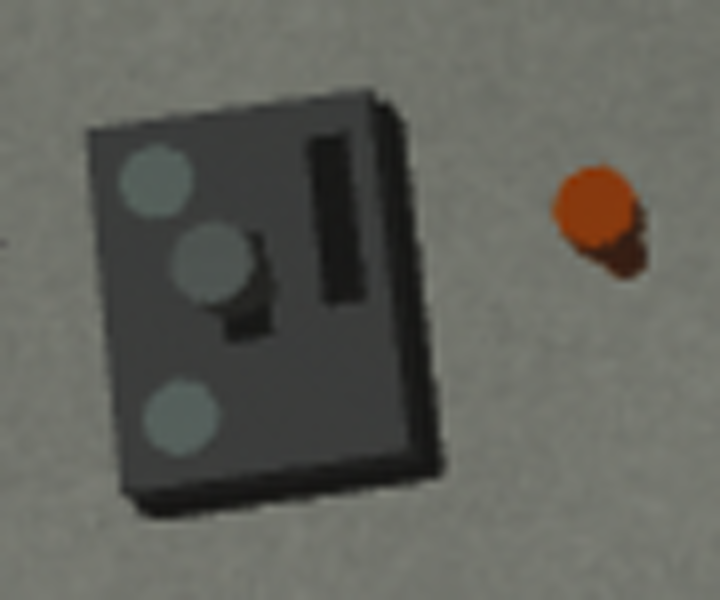

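View pics/c4.png

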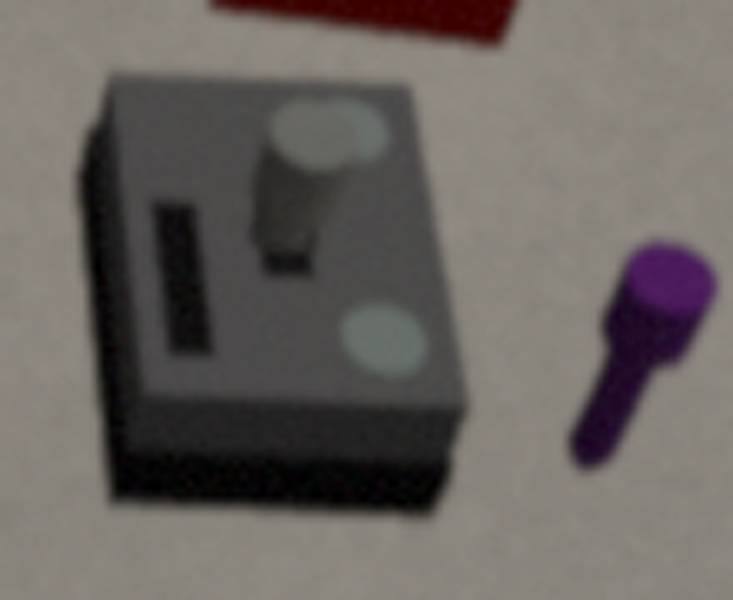

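```bash
cat > h.py <<'E'
import numpy as np
from scipy.spatial.transform import Rotation as Ro
def ray(info,u,v,z):
    R=np.array(info["R"]);t=np.array(info["t"])
    c=-R.T@t; d=R.T@np.array([(u-info["cx"])/info["fx"],(v-info["cy"])/info["fy"],1])
    return c+d*(z-c[2])/d[2]
def proj(info,X):
    p=np.array(info["R"])@np.asarray(X)+info["t"]; return info["fx"]*p[0]/p[2]+info["cx"],info["fy"]*p[1]/p[2]+info["cy"]
E
python3 - <<'E'
from h import *
T=np.load("pics/top_info.npz");S=np.load("pics/scene_info.npz")
f=lambda I,o,s,u,v,z:ray(I,o[0]+(u+.5)/s-.5,o[1]+(v+.5)/s-.5,z).round(4)
t2=lambda u,v,z:f(T,(300,170),6,u,v,z)
t3=lambda u,v,z:f(T,(190,210),8,u,v,z)
s1=lambda u,v,z:f(S,(195,205),4.614,u,v,z)
s4=lambda u,v,z:f(S,(415,235),6.665,u,v,z)
print("hole",t2(371,135,.088),s1(296,382,.088))
print("joy",t2(514,352,.150),s1(246,62,.150))
print("stub",t2(366,252,.103),s1(342,257,.103))
print("pin",t3(211,263,.11),s4(313,133,.11))
print("orange",t3(596,208,.11))
print("base corners top",[t2(*p,.018) for p in((108,105),(622,155),(600,553),(63,500))])
print("scene",[s1(*p,.018) for p in((40,442),(555,590),(685,260))])
print("barhole",t2(441,162,.055))
print("case corners",[t3(*p,.06) for p in((90,130),(370,92),(410,455),(124,490))])
print([s4(*p,.06) for p in((112,78),(408,87),(465,405),(145,392))])
d=np.load("pics/top0.npy");print(d[192,362],d[243,216],d[229,386])
E
```

```text
hole [ 0.6324 -0.0498  0.088 ] [ 0.6355 -0.0487  0.088 ]
joy [ 0.5164 -0.1061  0.15  ] [ 0.512  -0.1051  0.15  ]
stub [ 0.5722 -0.0462  0.103 ] [ 0.5756 -0.0446  0.103 ]
pin [0.4773 0.3405 0.11  ] [0.4787 0.3414 0.11  ]
orange [0.4986 0.2131 0.11  ]
base corners top [array([0.6668, 0.0734, 0.018 ]), array([ 0.6466, -0.1801,  0.018 ]), array([ 0.4486, -0.1662,  0.018 ]), array([0.4691, 0.0908, 0.018 ])]
scene [array([ 0.6482, -0.1759,  0.018 ]), array([0.6716, 0.0749, 0.018 ]), array([0.4774, 0.0943, 0.018 ])]
barhole [ 0.63   -0.0864  0.055 ]
case corners [array([0.5329, 0.398 , 0.06  ]), array([0.5487, 0.3008, 0.06  ]), array([0.4206, 0.2797, 0.06  ]), array([0.4066, 0.3771, 0.06  ])]
[array([0.4263, 0.2828, 0.06  ]), array([0.4086, 0.3791, 0.06  ]), array([0.5344, 0.4002, 0.06  ]), array([0.5512, 0.3038, 0.06  ])]
1.2573727 1.1705798 1.147109
```

```bash
cat >> h.py <<'E'
def toolR(phi):  # tool x down, tool y = (cos phi, sin phi,0)
    x=np.array([0,0,-1.]);y=np.array([np.cos(phi),np.sin(phi),0]);return np.c_[x,y,np.cross(x,y)]
def plan(p0,rot0,p,phi):
    R0=Ro.from_rotvec(rot0).as_matrix()
    s=R0.T@(np.asarray(p)-p0)/.5; w=Ro.from_matrix(R0.T@toolR(phi)).as_rotvec()/(2*np.pi)
    print("shift mm",(s*500).round(1)," row:",np.r_[s,w].round(4).tolist())
E
python3 - <<'E'
from h import *
from cell import r
o=r.get_obs(); R=Ro.from_rotvec(o["ee_rot"]).as_matrix();print(R.round(3)); print(np.arctan2(R[1,1],R[0,1]))
S=np.load("pics/scene_info.npz");print(ray(S,514,278,.1))
for phi in (1.49,1.49-np.pi): plan(o["position"],o["ee_rot"],[.478,.340,.22],phi)
i=r.camera_info("wrist");print(i["R"].round(3),i["t"],"cam pos",-i["R"].T@i["t"],i["fx"])
E
```

```text
[[-0.     0.262  0.965]
 [-0.001  0.965 -0.262]
 [-1.    -0.001 -0.   ]]
1.3059604564553042
[0.50842744 0.44885936 0.1       ]
shift mm [ 10.8 -71.3 372.4]  row: [0.0216, -0.1427, 0.7448, -0.0293, -0.0, 0.0002]
shift mm [ 10.8 -71.3 372.4]  row: [0.0216, -0.1427, 0.7448, 0.4707, 0.0003, 0.0001]
[[ 0.261  0.965 -0.002]
 [ 0.917 -0.248  0.313]
 [ 0.302 -0.083 -0.95 ]] [-0.52439414 -0.04111514  0.38017934] cam pos [0.05980884 0.52767359 0.37309446] 342.6087491435867
```

Emit:
servo_tool --moves '[0.02,-0.143,0.745,-0.029,0,0,0.3,0.02,-0.143,0.745,-0.029,0,0,0.3,0.02,-0.143,0.745,-0.029,0,0,0.3,0.02,-0.143,0.745,-0.029,0,0,0.3,0.02,-0.143,0.745,-0.029,0,0,0.3,0.02,-0.143,0.745,-0.029,0,0,0.3,0.02,-0.143,0.745,-0.029,0,0,0.3,0.02,-0.143,0.745,-0.029,0,0,0.3]'

```text
time: 1.1
position: [0.4781, 0.3398, 0.2207]
ee_rot: [0.066, 1.571, -0.066]
contact_force: [-0.8, -0.7, 0.4]
gripper_width: 0.06
```

```bash
cat >> h.py <<'E'
def snap(name,cam="wrist"):
    from cell import r; import cv2
    i=r.camera_info(cam); p,d=r.camera(cam)
    cv2.imwrite(f"pics/{name}.png",p[:,:,::-1]); np.savez(f"pics/{name}_i.npz",d=d,**i)
def st():
    from cell import r
    o=r.get_obs()
    R=Ro.from_rotvec(o["ee_rot"]).as_matrix()
    print(round(o["time"],2),o["position"].round(4),"phi",np.arctan2(R[1,1],R[0,1]).round(4),"dn",R[:,0].round(3),"F",o["contact_force"].round(1),"w",o["gripper_width"].round(4),o["joint_positions"].round(2)); return o
E
python3 - <<'E'
from h import *
st(); snap("w1")
E
```

```text
Traceback (most recent call last):
  File "h.py", line 23, in st
    print(round(o["time"],2),o["position"].round(4),"phi",np.arctan2(R[1,1],R[0,1]).round(4),"dn",R[:,0].round(3),"F",o["contact_force"].round(1),"w",o["gripper_width"].round(4),o["joint_positions"].round(2)); return o
                                                                                                                                                      ^^^^^^^^^^^^^^^^^^^^^^^^
AttributeError: 'float' object has no attribute 'round'
```

```bash
sed -i 's/o\["gripper_width"\].round(4)/round(o["gripper_width"],4)/' h.py
python3 - <<'E'
from h import *
st(); snap("w1")
E
```

```text
1.1 [0.4781 0.3398 0.2207] phi 1.4869 dn [-0.001 -0.    -1.   ] F [-0.8 -0.7  0.4] w 0.06 [0.49 0.42 0.   1.16 0.   0.58]
```

View pics/w1.png

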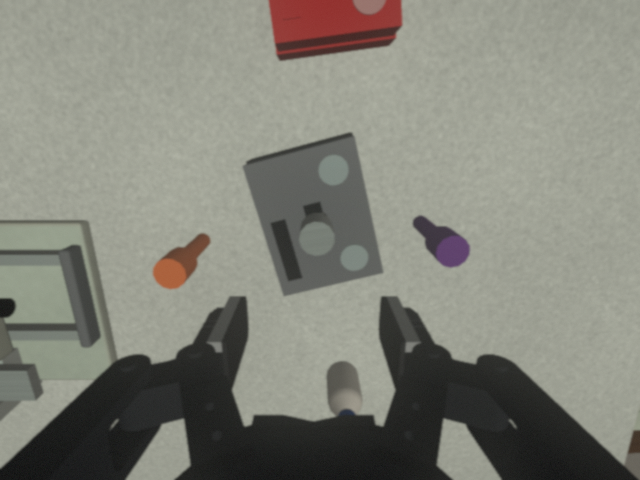

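The wrist view shows the case at (313,213) with the pin head's top centred near (317,238). The orange (170,273) and purple (453,250) look-alikes are well clear of it.

Run:
```python
from h import *
import cv2
I=np.load("pics/w1_i.npz"); print(ray(I,317,238,.11)); print(I["d"][238,317], proj(I,[.4781,.3398,.11]))
c=cv2.imread("pics/w1.png")[180:300,240:400];cv2.imwrite("pics/w1c.png",cv2.resize(c,(800,600),interpolation=2))
```

```text
[0.47930364 0.34267023 0.11      ]
0.26645887 (np.float64(313.18361963166683), np.float64(236.817825396016))
```

View pics/w1c.png

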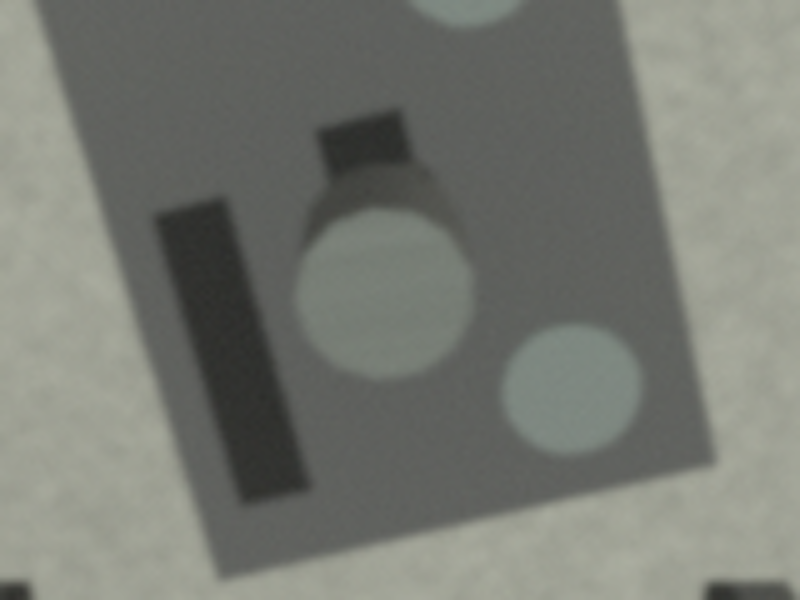

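Emit:
servo_tool --moves '[0.1,0.0036,0.0015,0,0,0,0.3,0.2,0.0036,0.0015,0,0,0,0.3,0.293,0.0036,0.0015,0,0,0,0.3,0.293,0.0036,0.0015,0,0,0,0.3,0.293,0.0036,0.0015,0,0,0,1,0.293,0.0036,0.0015,0,0,0,1,0.293,0.0036,0.0015,0,0,0,1,0.293,0.0036,0.0015,0,0,0,1]'

```text
time: 2.15
position: [0.4803, 0.3429, 0.0774]
ee_rot: [0.066, 1.567, -0.063]
contact_force: [-1.2, 0.5, 7.0]
gripper_width: 0.0263
```

Run:
```python
from h import *
st()
```

```text
2.15 [0.4803 0.3429 0.0774] phi 1.4884 dn [ 0.003  0.002 -1.   ] F [-1.2  0.5  7. ] w 0.0263 [ 0.5   0.53 -0.21  0.83  0.    0.58]
```

Emit:
servo_tool --moves '[-0.02,0,0,0,0,0,1,-0.05,0,0,0,0,0,1,-0.09,0,0,0,0,0,1,-0.14,0,0,0,0,0,1,-0.19,0,0,0,0,0,1,-0.24,0,0,0,0,0,1,-0.27,0,0,0,0,0,1,-0.27,0,0,0,0,0,1]'

```text
time: 3.15
position: [0.4798, 0.3423, 0.2113]
ee_rot: [0.066, 1.568, -0.064]
contact_force: [0.1, -1.0, -1.4]
gripper_width: 0.0263
```

Run:
```python
from h import *
o=st(); snap("w2"); snap("s2","scene")
plan(o["position"],o["ee_rot"],[.634,-.049,.215],1.488)
import cv2
cv2.imwrite("pics/s2c.png",cv2.resize(cv2.imread("pics/s2.png")[180:330,395:545],(600,600),interpolation=2))
```

```text
3.15 [0.4798 0.3423 0.2113] phi 1.4882 dn [ 0.002  0.001 -1.   ] F [ 0.1 -1.  -1.4] w 0.0263 [ 0.5   0.42 -0.01  1.13 -0.    0.58]
shift mm [  -3.8 -377.2  186. ]  row: [-0.0076, -0.7544, 0.372, 0.0, 0.0004, -0.0002]
```

View pics/w2.png

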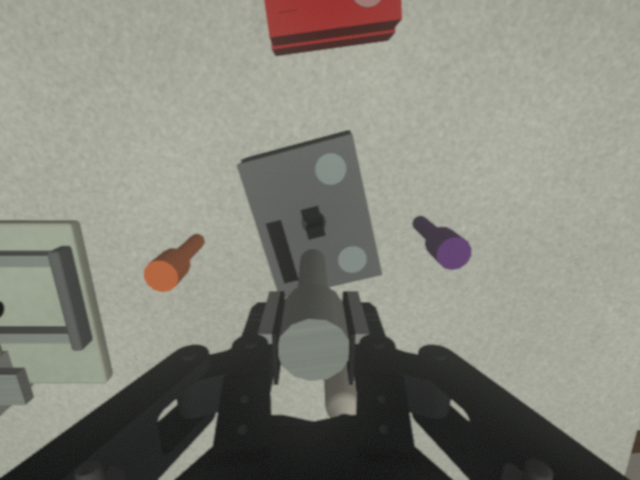

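View pics/s2c.png

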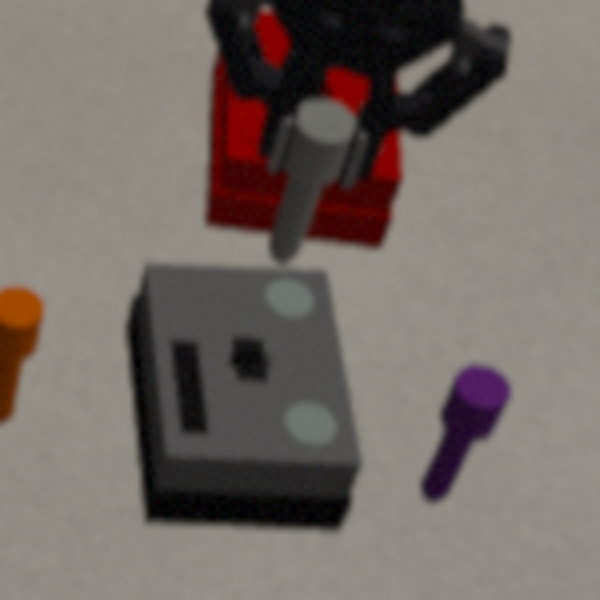

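The pin is out of the case and hangs upright, head at (314,349) and tip at (312,255). Now I'll move over the fork.

Emit:
servo_tool --moves '[-0.008,-0.754,0.372,0,0,0,1,-0.008,-0.754,0.372,0,0,0,1,-0.008,-0.754,0.372,0,0,0,1,-0.008,-0.754,0.372,0,0,0,1,-0.008,-0.754,0.372,0,0,0,1,-0.008,-0.754,0.372,0,0,0,1,-0.008,-0.754,0.372,0,0,0,1,-0.008,-0.754,0.372,0,0,0,1]'

```text
time: 4.25
position: [0.6335, -0.0523, 0.212]
ee_rot: [0.068, 1.572, -0.068]
contact_force: [-0.1, 0.9, -1.0]
gripper_width: 0.0268
```

Run:
```python
from h import *
o=st(); snap("w3"); snap("s3","scene")
import cv2
I=np.load("pics/w2_i.npz"); print("w2 head",ray(I,314,349,.2439),"foot",ray(I,312,257,.144))
cv2.imwrite("pics/w3c.png",cv2.resize(cv2.imread("pics/w3.png")[170:290,240:400],(800,600),interpolation=2))
```

```text
4.25 [ 0.6335 -0.0523  0.212 ] phi 1.4841 dn [-0.002 -0.    -1.   ] F [-0.1  0.9 -1. ] w 0.0268 [-0.2   0.52  0.14  1.2  -0.   -0.11]
w2 head [0.47865057 0.34281639 0.2439    ] foot [0.48009005 0.34169303 0.144     ]
```

View pics/w3.png

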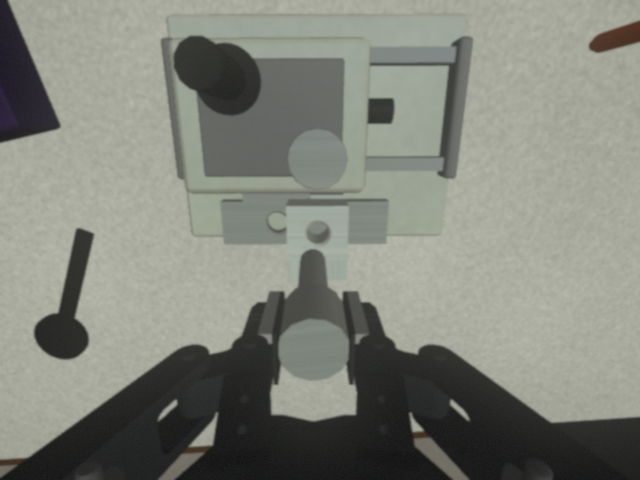

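View pics/w3c.png

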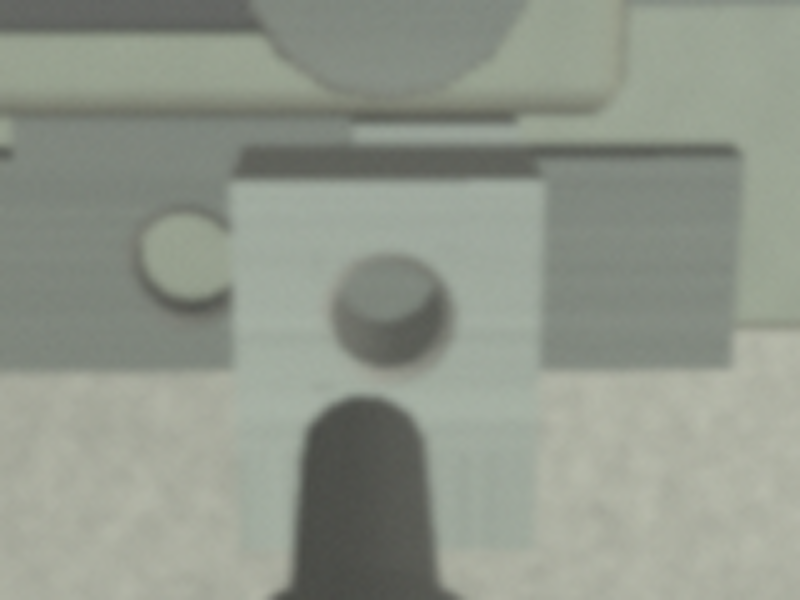

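Run:
```python
from h import *
I=np.load("pics/w3_i.npz"); h=ray(I,318.0,231.6,.088); f=ray(I,312.7,252.5,.1446); hd=ray(I,313.5,349,.2446)
print("hole",h,"foot",f,"head",hd); 
t=ray(I,318,231.6,.0865);print(I["d"][245,330],I["d"][232,318])
p=np.array([0.6335,-0.0523,0.212]); R=toolR(1.4841)
for n,q in(("foot",f),("head",hd),("tcp",p)): print(n,(R.T@(h-q)*1000).round(1))
print("barhole",ray(I,240+185/5-.4,170+257/5-.4,.055),"joy",ray(I,199,60,.15),ray(I,318,158,.103))
```

```text
hole [ 0.6335502  -0.04841038  0.088     ] foot [ 0.63048452 -0.05232927  0.1446    ] head [ 0.63249487 -0.05196829  0.2446    ]
0.28307498 0.31137002
foot [56.6  4.2  2.7]
head [156.6   3.6   0.7]
tcp [124.    3.9  -0.3]
barhole [ 0.63026873 -0.08523996  0.055     ] joy [ 0.51394314 -0.10333096  0.15      ] [ 0.57427203 -0.0437403   0.103     ]
```

Run:
```python
from h import *
st()
```

```text
4.35 [ 0.6326 -0.0491  0.2125] phi 1.4873 dn [-0.002  0.001 -1.   ] F [-0.5  0.4 -2.3] w 0.0269 [-0.19  0.51  0.14  1.2   0.   -0.11]
```

Emit:
servo_tool --moves '[0.04,0.001,0.002,0,0,0,1,0.08,0.001,0.002,0,0,0,1,0.09,0.001,0.002,0,0,0,1,0.09,0.001,0.002,0,0,0,1]'

```text
time: 4.85
position: [0.6341, -0.0478, 0.1689]
ee_rot: [0.064, 1.57, -0.064]
contact_force: [0.7, -0.8, -2.0]
gripper_width: 0.0264
```

Run:
```python
from h import *
o=st(); snap("w4"); snap("s4","scene")
import cv2
cv2.imwrite("pics/w4c.png",cv2.resize(cv2.imread("pics/w4.png")[170:330,220:420],(750,600),interpolation=2))
cv2.imwrite("pics/s4c.png",cv2.resize(cv2.imread("pics/s4.png")[200:320,190:350],(800,600),interpolation=2))
```

```text
4.85 [ 0.6341 -0.0478  0.1689] phi 1.4893 dn [-0.001  0.    -1.   ] F [ 0.7 -0.8 -2. ] w 0.0264 [-0.19  0.54  0.06  1.1   0.   -0.11]
```

View pics/w4c.png

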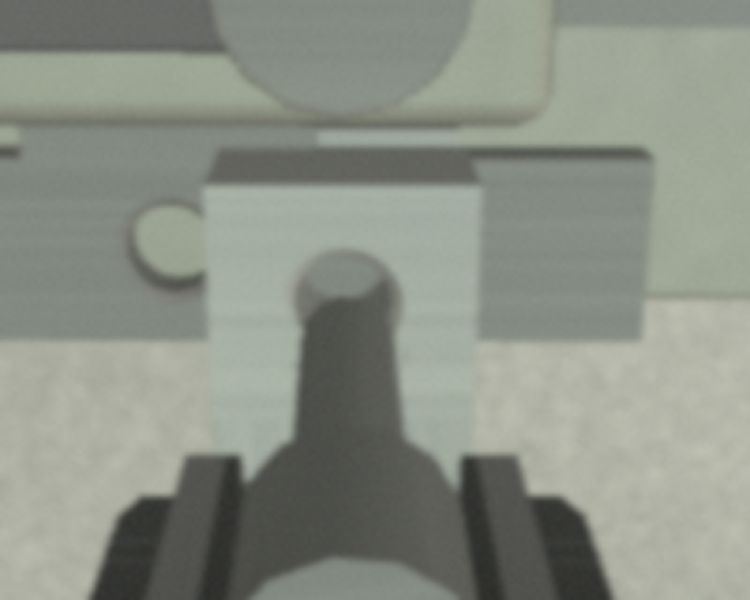

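View pics/s4c.png

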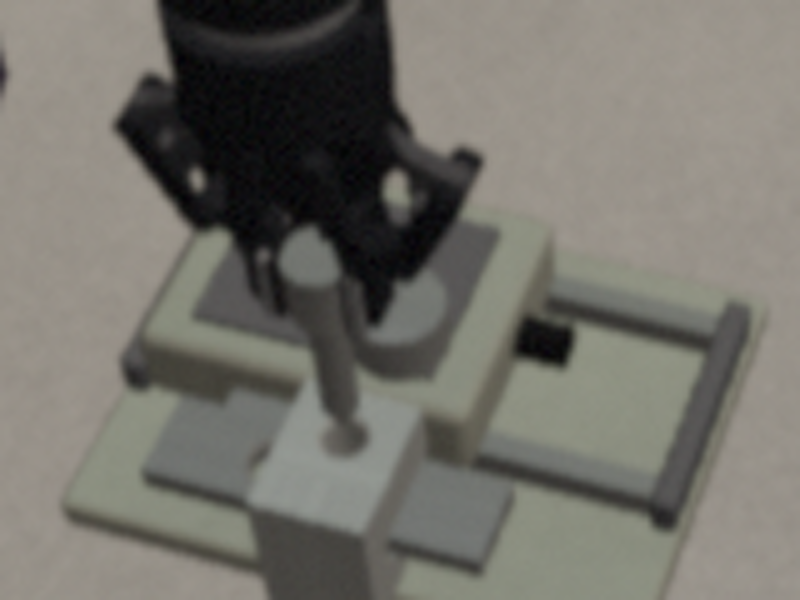

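Run:
```python
from h import *
S=np.load("pics/scene_info.npz");I=np.load("pics/w4_i.npz")
h=[.6335,-.0484,.088]
a=np.array(proj(S,h));
for d in ([0,0,.0135],[.002,0,.0135],[0,.002,.0135]): print("scene crop offs",(np.array(proj(S,np.add(h,d)))-a)*5)
w=lambda X:(np.array(proj(I,X))-[220,170])*3.75
H=ray(I,220+348/3.75,170+300/3.75,.088);print(H)
th=np.linspace(0,6.28,5)[:4]
print("hole rim",[w([.6335+.00925*np.cos(a),-.0484+.00925*np.sin(a),.088]).round() for a in th])
f=np.array([.6335,-.048,.1015]); print("foot rim",[w(f+.0045*np.array([np.cos(a),np.sin(a),0])).round() for a in th], "shank8",[w(f+[.008*np.cos(a),.008*np.sin(a),.008]).round() for a in th])
```

```text
scene crop offs [ -3.34057405 -19.68238487]
scene crop offs [ -4.86543193 -15.69524893]
scene crop offs [  1.45657486 -18.78424442]
[ 0.63424305 -0.04793126  0.088     ]
hole rim [array([349., 343.]), array([395., 293.]), array([341., 249.]), array([295., 300.])]
foot rim [array([349., 346.]), array([373., 320.]), array([345., 298.]), array([321., 324.])] shank8 [array([351., 383.]), array([394., 336.]), array([343., 295.]), array([300., 343.])]
```

Emit:
servo_tool --moves '[0.01,0,0,0,0,0,1,0.02,0,0,0,0,0,1,0.03,0,0,0,0,0,1,0.04,0,0,0,0,0,1,0.05,0,0,0,0,0,1]'

```text
time: 5.58
position: [0.6344, -0.0487, 0.1434]
ee_rot: [0.065, 1.57, -0.065]
contact_force: [-0.6, -0.4, -1.9]
gripper_width: 0.0264
```

Emit:
servo_tool --moves '[0.01,0,0,0,0,0,1,0.02,0,0,0,0,0,1,0.03,0,0,0,0,0,1,0.036,0,0,0,0,0,1,0.036,0,0,0,0,0,1]'

```text
time: 6.2
position: [0.6343, -0.0487, 0.1256]
ee_rot: [0.065, 1.57, -0.065]
contact_force: [0.5, -0.3, -1.1]
gripper_width: 0.0268
```

Run:
```python
from h import *
o=st(); snap("s5","scene")
import cv2
cv2.imwrite("pics/s5c.png",cv2.resize(cv2.imread("pics/s5.png")[200:320,190:350],(800,600),interpolation=2))
```

```text
6.2 [ 0.6343 -0.0487  0.1256] phi 1.4883 dn [-0.  0. -1.] F [ 0.5 -0.3 -1.1] w 0.0268 [-0.19  0.57 -0.    1.   -0.   -0.11]
```

View pics/s5c.png

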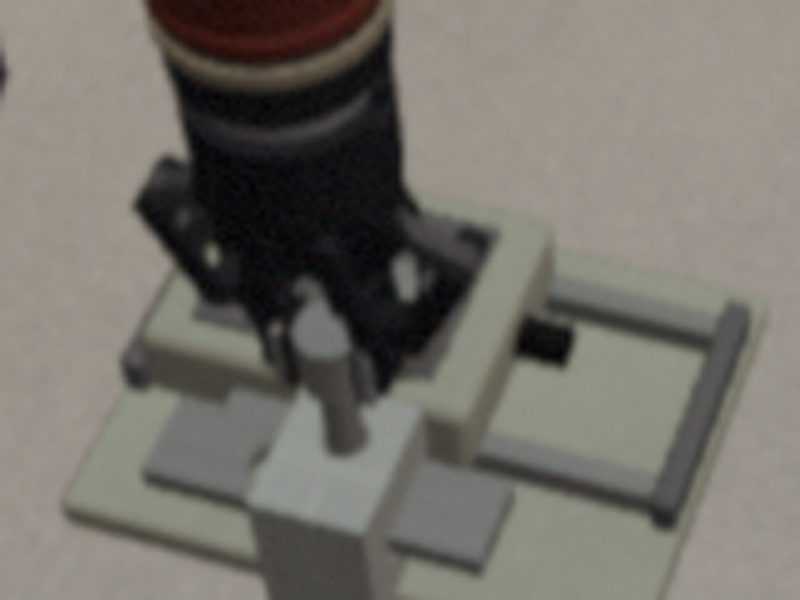

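Emit:
servo_tool --moves '[0,0,0,0,0,0,0.3,0,0,0,0,0,0,0.3,0,0,0,0,0,0,0.3,-0.05,0,0,0,0,0,0.3,-0.12,0,0,0,0,0,0.3,-0.2,0,0,0,0,0,0.3,-0.23,0,0,0,0,0,0.3,-0.23,0,0,0,0,0,0.3]'

```text
time: 7.25
position: [0.6349, -0.0488, 0.2413]
ee_rot: [0.065, 1.568, -0.065]
contact_force: [0.1, 0.6, -0.1]
gripper_width: 0.0597
```

Run:
```python
from h import *
o=st(); snap("w6")
import cv2
cv2.imwrite("pics/w6c.png",cv2.resize(cv2.imread("pics/w6.png")[0:300,120:520],(800,600),interpolation=2))
```

```text
7.25 [ 0.6349 -0.0488  0.2413] phi 1.4883 dn [ 0.002 -0.    -1.   ] F [ 0.1  0.6 -0.1] w 0.0597 [-0.19  0.5   0.2   1.26  0.   -0.11]
```

View pics/w6c.png

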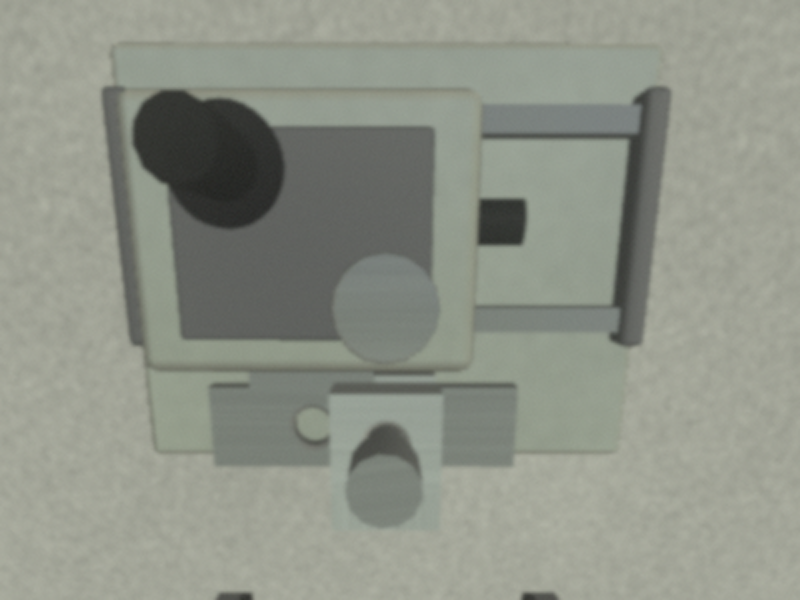

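The pin stands upright in the fork with its head at crop (384,490). The joystick's top is at crop (176,137) and the bar hole is at (313,424).

Run:
```python
from h import *
from cell import r
I=np.load("pics/w6_i.npz"); f=lambda u,v,z:ray(I,120+(u+.5)/2-.5,(v+.5)/2-.5,z).round(4)
pin=f(384,490,.155);j=f(176,137,.15);s=f(386,308,.103);b=f(313,424,.055); b0=f(313,424,.043)
print("pin",pin,"joy",j,"stub",s,"bar",b,b0)
R=toolR(1.4883);y=R[:,1];x=R[:,2]
for n,q in(("joy-pin",j-pin),("stub-pin",s-pin),("bar-pin",b-pin)): print(n,"x",q@x,"y",q@y)
ed=[f(u,v,.018) for u,v in((113,45),(657,45))];d=ed[1]-ed[0];print("edge angle",np.arctan2(d[1],d[0]),np.linalg.norm(d))
o=r.get_obs(); plan(o["position"],o["ee_rot"],[j[0],j[1],.21],1.4883)
```

```text
pin [ 0.6332 -0.0496  0.155 ] joy [ 0.5152 -0.104   0.15  ] stub [ 0.5748 -0.0442  0.103 ] bar [ 0.6305 -0.0849  0.055 ] [ 0.6333 -0.0864  0.043 ]
joy-pin x -0.11311598316589323 y -0.06393852009871166
stub-pin x -0.058646362915775824 y 0.0005693125249937813
bar-pin x 0.00021800072718300724 y -0.03540243601340094
edge angle 1.4887077607237589 0.2524500940780177
shift mm [  30.1  -64.9 -114.1]  row: [0.0602, -0.1299, -0.2281, -0.0, -0.0001, -0.0]
```

Emit:
servo_tool --moves '[0,-0.13,-0.228,0,0,0,0.3,0,-0.13,-0.228,0,0,0,0.3,0,-0.13,-0.228,0,0,0,0.3,0,-0.13,-0.228,0,0,0,0.3,0.08,-0.13,-0.228,0,0,0,0.3,0.16,-0.13,-0.228,0,0,0,0.3,0.245,-0.13,-0.228,0,0,0,0.3,0.245,-0.13,-0.228,0,0,0,0.3]'

```text
time: 8.3
position: [0.5141, -0.1028, 0.1153]
ee_rot: [0.066, 1.576, -0.063]
contact_force: [-0.1, 0.3, 0.5]
gripper_width: 0.0599
```

Run:
```python
from h import *
o=st(); snap("w7")
```

```text
8.3 [ 0.5141 -0.1028  0.1153] phi 1.4892 dn [-0.006  0.002 -1.   ] F [-0.1  0.3  0.5] w 0.0599 [-0.34  0.39 -0.34  0.85  0.   -0.26]
```

View pics/w7.png

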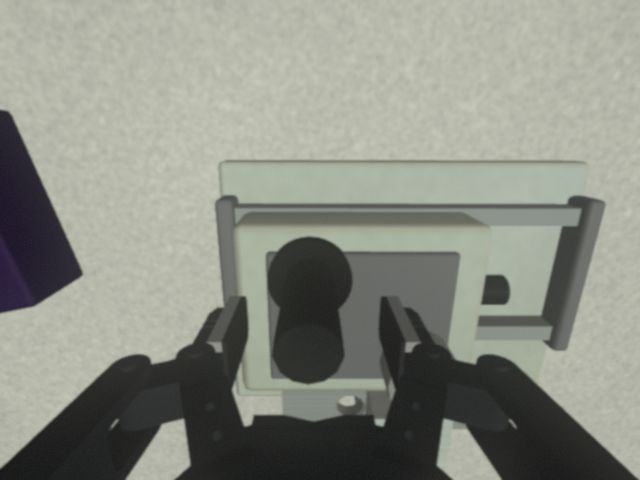

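Emit:
servo_tool --moves '[0,0.012,0,0,0,0,0.3,0,0.022,0,0,0,0,0.3,0,0.027,0,0,0,0,0.3,0,0.032,0,0,0,0,0.3,0,0.037,0,0,0,0,0.3,0,0.042,0,0,0,0,0.3,0,0.047,0,0,0,0,0.3,0,0.052,0,0,0,0,0.3]'

```text
time: 9.35
position: [0.5179, -0.0782, 0.1184]
ee_rot: [0.065, 1.569, -0.065]
contact_force: [1.2, -3.8, 3.1]
gripper_width: 0.06
```

Emit:
servo_tool --moves '[0,0.005,0,0,0,0,0.3,0,0.01,0,0,0,0,0.3,0,0.015,0,0,0,0,0.3,0,0.02,0,0,0,0,0.3,0,0.025,0,0,0,0,0.3]'

```text
time: 9.98
position: [0.5187, -0.0655, 0.1183]
ee_rot: [0.065, 1.57, -0.065]
contact_force: [2.5, -3.3, 2.5]
gripper_width: 0.0599
```

Run:
```python
from h import *
o=st(); snap("s8","scene"); snap("w8")
import cv2
cv2.imwrite("pics/s8c.png",cv2.resize(cv2.imread("pics/s8.png")[200:320,190:350],(800,600),interpolation=2))
```

```text
9.97 [ 0.5187 -0.0655  0.1183] phi 1.4883 dn [ 0. -0. -1.] F [ 2.5 -3.3  2.5] w 0.0599 [-0.27  0.38 -0.34  0.85  0.   -0.18]
```

View pics/s8c.png

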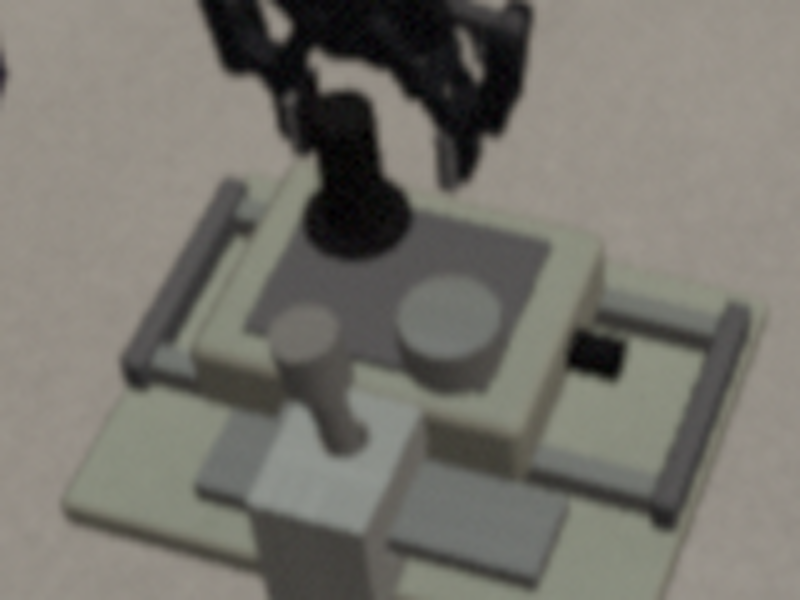

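View pics/w8.png

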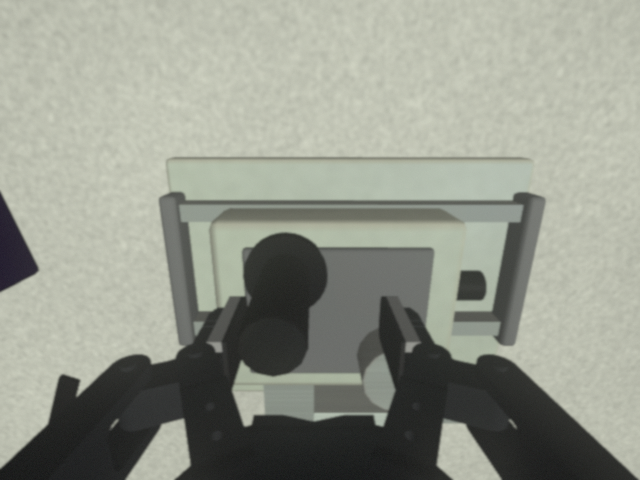

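Emit:
servo_tool --moves '[0,0.004,0,0,0,0,0.3,0,0.008,0,0,0,0,0.3,0,0.012,0,0,0,0,0.3,0,0.016,0,0,0,0,0.3]'

```text
time: 10.58
position: [0.519, -0.0575, 0.1181]
ee_rot: [0.065, 1.57, -0.065]
contact_force: [0.7, -3.3, 0.5]
gripper_width: 0.0603
```

Emit:
servo_tool --moves '[0,0.003,0,0,0,0,0.3,0,0.006,0,0,0,0,0.3]'

```text
time: 10.82
position: [0.5192, -0.0545, 0.1181]
ee_rot: [0.065, 1.57, -0.065]
contact_force: [-0.2, -3.4, -0.8]
gripper_width: 0.0597
```

Run:
```python
from h import *
o=st(); snap("s9","scene")
import cv2
cv2.imwrite("pics/s9c.png",cv2.resize(cv2.imread("pics/s9.png")[200:320,190:350],(800,600),interpolation=2))
```

```text
10.82 [ 0.5192 -0.0545  0.1181] phi 1.4883 dn [-0.001  0.    -1.   ] F [-0.2 -3.4 -0.8] w 0.0597 [-0.24  0.38 -0.34  0.85  0.   -0.16]
```

View pics/s9c.png

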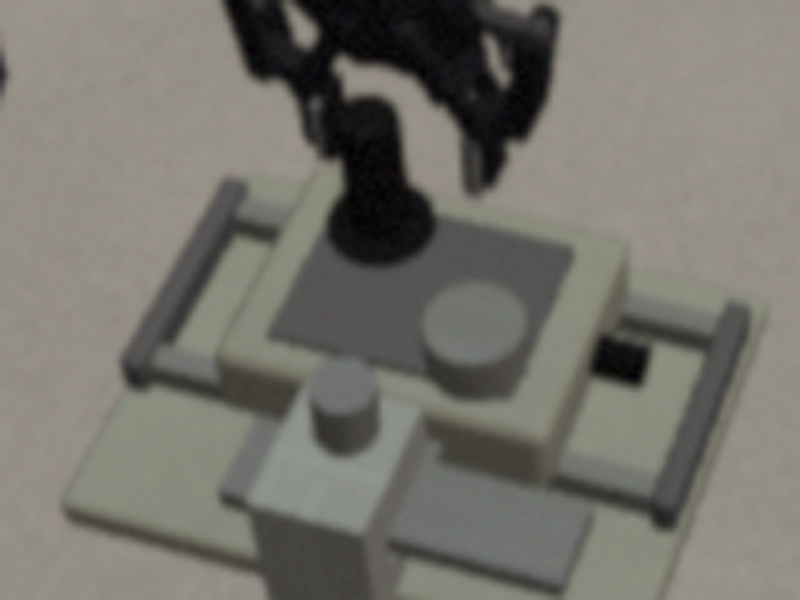

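The pin has dropped. I'll back the finger off the joystick, then check the head height from above.

Emit:
servo_tool --moves '[0,-0.025,0,0,0,0,0.3,0,-0.032,0,0,0,0,0.3,-0.08,-0.032,0,0,0,0,0.3,-0.18,-0.032,0,0,0,0,0.3,-0.25,-0.032,0,0,0,0,0.3,-0.25,0,0.1,0,0,0,0.3,-0.25,0,0.2,0,0,0,0.3,-0.25,0,0.2,0,0,0,0.3]'

```text
time: 11.88
position: [0.6214, -0.0634, 0.2418]
ee_rot: [0.065, 1.57, -0.064]
contact_force: [-1.0, 0.3, 0.1]
gripper_width: 0.0599
```

Run:
```python
from h import *
o=st(); snap("w10"); snap("s10","scene")
import cv2
cv2.imwrite("pics/w10c.png",cv2.resize(cv2.imread("pics/w10.png")[100:340,160:480],(800,600),interpolation=2))
cv2.imwrite("pics/s10c.png",cv2.resize(cv2.imread("pics/s10.png")[255:315,220:300],(800,600),interpolation=2))
S=np.load("pics/s10_i.npz");I=np.load("pics/w10_i.npz")
for z in(.118,.125,.14):
  print(z,(np.array(proj(S,[.634,-.0485,z]))-[220,255])*10,(np.array(proj(I,[.634,-.0485,z]))-[160,100])*2.5)
```

```text
11.88 [ 0.6214 -0.0634  0.2418] phi 1.4883 dn [-0.  0. -1.] F [-1.   0.3  0.1] w 0.0599 [-0.22  0.48  0.16  1.25  0.   -0.14]
0.118 [375.78188594 229.47207502] [431.07068038 362.77527542]
0.125 [372.16798235 208.22889791] [432.23007187 369.88051466]
0.14 [364.29292651 161.93789929] [434.91380498 386.32756111]
```

View pics/w10c.png

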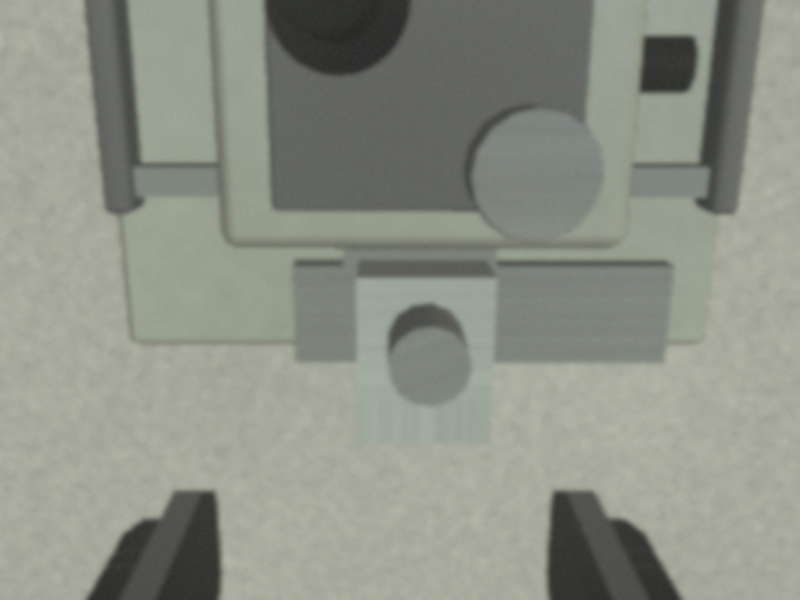

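View pics/s10c.png

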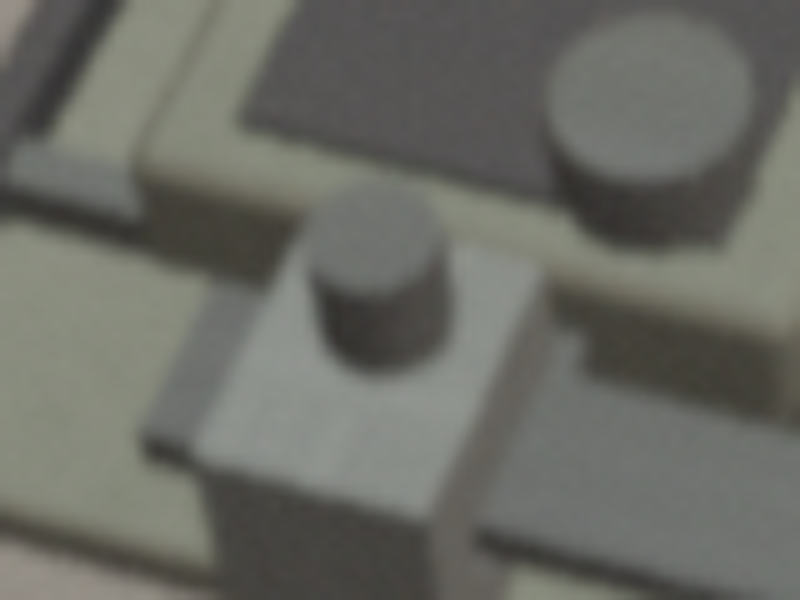

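Run:
```python
from h import *
for n,(u0,v0,s) in {"w10":(160,100,2.5),"s10":(220,255,10)}.items():
  I=np.load(f"pics/{n}_i.npz")
  pts={"head":(430,366),"fork":(425,425),"forkR":(483,300)} if n=="w10" else {"head":(377,238),"fork":(330,420),"fork2":(490,290)}
  for k,(a,b) in pts.items():
    u,v=int(round(u0+a/s)),int(round(v0+b/s)); d=np.median(I["d"][v-2:v+3,u-2:u+3])
    X=I["R"].T@(np.array([(u-I["cx"])/I["fx"]*d,(v-I["cy"])/I["fy"]*d,d])-I["t"]); print(n,k,X.round(4))
```

```text
w10 head [ 0.6348 -0.0489  0.1178]
w10 fork [ 0.6689 -0.0514  0.0879]
w10 forkR [ 0.6223 -0.0278  0.0881]
s10 head [ 0.6366 -0.0468  0.1185]
s10 fork [ 0.6603 -0.0528  0.0881]
s10 fork2 [ 0.6229 -0.031   0.0879]
```

View pics/s10.png

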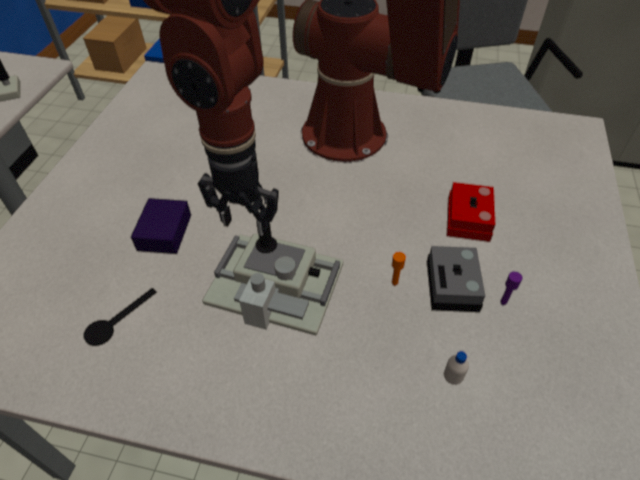

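The pin head is at 118 mm on the fork's 88 mm face, so the pin is fully home. The robot is clear of everything and the other objects haven't moved.

Run:
```python
from cell import r
print(r.hand_in())
```

```text
the job is handed in; nothing more can be done
None
```

The carriage is locked: the pin is fully home through the fork and lock bar, and I handed the job in at about 12 s of the 58 s allowed.

I pulled the pin straight out of the grey case and lowered it into the fork hole until it stood on the lock bar. Then I pushed the joystick slowly toward +y with one finger until the pin dropped, and drew the arm back clear of everything.

- **Pin height:** depth readings put the head's top at 117.8 mm (wrist camera) and 118.5 mm (scene camera), with the fork's top face at 88 mm. That matches the 118 mm given for fully home.
- **Forces:** the highest force in the readings between moves was about 7 N at the wrist, while gripping the pin. The joystick push read about 3 to 4 N.
- **Other objects:** in the last scene picture the lens box, drop bottle, occluder and look-alikes are where they started.
- **Disagreements:** early overview estimates of the fork hole from the base corners were up to 10 mm off the direct reading, so I used the wrist camera instead. The pin leaned a few degrees while the bar slid under it, then dropped without needing to be pressed.

I did not press the head to test it; that it is seated rests on the camera heights.

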